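# Find the setting gauge that fits the stage gap

## Robot

A 6-joint arm with a two-finger parallel gripper is mounted at the origin on the work surface. World frame = base frame: x ahead of the robot, y to its left, z up, the work surface at z = 0. Lengths are in mm, angles in rad, forces in N, time in s.
With the tool pointing down it reaches from about 300 to 750 mm from the base axis. Payload 8.5 kg.
Tool frame: the origin (TCP) lies midway between the tips of the shut fingers; the grasp point (between the pads) lies 19 mm behind it; z points along the fingers, y is the direction in which the jaws open and shut (so a half turn about z gives the same grasp; the last joint's range is limited). The gripper opens to 85 mm and grips with 20 to 120 N. Pads are 22 mm wide; open, the fingers measure 114 mm over their backs; the gripper's body (76 mm by 85 mm) begins 54 mm behind the grasp point. The pads swing forward as they close: fully open they stand 13 mm farther back than shut.
Start: joints at [1.018, 0.381, 1.297, -0, 1.464, -0.215], TCP at [182.267, 518.902, 231.322] pointing down, gripper open.
Joint ranges: [-3.11, 3.11], [-0.89, 2.33], [0.22, 2.48], [-1.42, 4.56], [0.17, 2.85], [-2.88, 2.88]. Speed limits (rad/s): [2.39, 2.39, 3.14, 3.14, 3.14, 3.14].

## Interface

Orientations are given as a rotation vector (axis times angle).
In Python, from rig import * gives the robot as it stands.
- The arm moves only by the tool send_rows, never from a script. Its argument "increments" is a list of rows, each a list of 2 entries, a list of its own where there are three numbers: the shift along the tool's x, y, z in mm, then the turn about the tool's z in degrees. In form: [[[dx, dy, dz], turn], ...]. A call has exactly 5 rows; each row is the pose to reach, as a shift and turn from the pose commanded when the call began, along the tool's axes at that moment; what a row does not reach only later rows make up. A row lasts 1/10 s, in which the tool goes at most 50 mm and 8.59 degrees, less where a joint would pass 70% of its speed; a pose out of reach is approached as far as the arm can. A call with a gripper value outside its range is refused whole. "jaw" is the closure, from -1 (fully open) to 1 (shut), set as the call begins (left out, the last holds). The fingers move at their own pace and stop on an object; "squeeze" is the grip in N (left out, the last holds). Time passes only in rows, so rows that repeat a pose let the fingers close, or fill a call up. It gives the time, the measured TCP pose, the force and the opening at its end, in the units of the state.
- get_state(): the state, without advancing time (a new reading comes with each control period).
- grab_frame(name): name is "side" or "top" or "wrist"; returns a dict with "color" (400x640x3 uint8, blue, green, red), "z_map" (400x640 float32, mm along the optical axis (not along the pixel's ray), 0 where there is no reading), "camera_matrix" (3x3 intrinsics, pixels), "extrinsics" (4x4, takes a point from world to camera coordinates); the wrist camera has in their place "mount" (4x4, takes a point from camera to tool coordinates, whose origin is the TCP and whose axes are the flange's). Camera axes: x right, y up, looking along -z (the intrinsics and any distortion apply to the point x, -y, -z); pixel columns grow to the right and rows downward; lengths in mm; the calibration is good to about 2 mm. A picture is of the moment at which its call begins: read the wrist's pose just before it.
- hand_in(): hands the job in, once; it reports no verdict.
The state is a dict: "t": time; "q": joint angles; "qvel": joint speeds; "effort": joint torques, N m; "eef_pos": TCP position; "orientation": TCP orientation; "ft_force": force on the tool from outside, world axes, zero at the start; "wrist_torque": the same for the moment, N m; "grip_width": finger opening in mm.
Only numpy, scipy, OpenCV 4.12 (cv2) and the standard library are available. Lean on these libraries where they do the work, as an engineer would, in place of code of your own. Each camera call takes 0.05 s, during which the arm holds its last target.

## Task

By trial, find the setting gauge that fits snugly between the fixed end stop and the sprung anvil of the measuring stage: it has to push the anvil back a little and be gripped by it, where a thinner one is loose and a thicker one will not go in and must not be forced. Push that gauge down by its grip until its foot is fully home on the ledge, upright and about midway along the faces, before you let go of it, and leave it there. Put the gauges that did not fit back upright in the rack, any pocket, and do not disturb the sample ring on the slide or the other things on the bench.

Things in the scene. Friction and masses are not known exactly. Their poses are not given: they have to be found in the camera images.
- stop: Fixed bright steel end stop at the right (-y) end of the measuring stage's black base (200 x 270 x 30 mm in x, y, z). Origin and axes are the stage's: centre of the base's underside, z up. The stop's face (44 mm wide, centred on x = 0) looks along +y, 75 mm to -y of the origin; its lapped face bears no more than 40 N. The gap is open above and at both x ends; its floor, the ledge, is 30 mm above the table.
- anvil (a joint): Sprung steel anvil, 44 mm wide, facing the stop across the gap, on the locked T-slotted slide. 0 = fully out, grows (m) as it is pushed away from the stop (+y) to its end at 2.8 mm; it pushes back with 2 N, rising 2 N per mm. The free gap from stop to anvil differs each time, 7 to 14.4 mm. Tops of both: 62 mm above the table, with lead-in slopes 4 mm wide, 7 mm deep. The slide's fixture plate is 68 mm high.
- rack: Fixed wooden gauge rack 192 x 44 x 34 mm (x, y, z), origin at the centre of its underside. Four pockets in a row along its x at -69, -23, +23 and +69 mm, y = 0; each 29 x 17.5 mm, floor 4 mm above the table. A gauge stands loosely upright in each (which is where changes), its x and y along the rack's. Any gauge fits any pocket.
- yellow (a point): Setting gauge with yellow plastic grip: square-edged steel foot 9 mm thick (y) x 24 wide (x) x 46 high; on it a grip 16 thick (y) x 22 wide (x) x 28 high; 74 mm high in all, about 89 g. This point: its centre, 37 mm above the foot's underside, 23 mm below the grip's centre; 67 mm above the table when home in the gap, 41 mm when in the rack. z up.
- green (a point): Setting gauge with green plastic grip: square-edged steel foot 11 mm thick (y) x 24 wide (x) x 46 high; on it a grip 16 thick (y) x 22 wide (x) x 28 high; 74 mm high in all, about 106 g. This point: its centre, 37 mm above the foot's underside, 23 mm below the grip's centre; 67 mm above the table when home in the gap, 41 mm when in the rack. z up.
- blue (a point): Setting gauge with blue plastic grip: square-edged steel foot 13 mm thick (y) x 24 wide (x) x 46 high; on it a grip 16 thick (y) x 22 wide (x) x 28 high; 74 mm high in all, about 123 g. This point: its centre, 37 mm above the foot's underside, 23 mm below the grip's centre; 67 mm above the table when home in the gap, 41 mm when in the rack. z up.
- red (a point): Setting gauge with red plastic grip: square-edged steel foot 15 mm thick (y) x 24 wide (x) x 46 high; on it a grip 16 thick (y) x 22 wide (x) x 28 high; 74 mm high in all, about 141 g. This point: its centre, 37 mm above the foot's underside, 23 mm below the grip's centre; 67 mm above the table when home in the gap, 41 mm when in the rack. z up.
- ring_top (a point): Round steel sample holder, 39 mm across and 9 mm high, with three small brass parts, lying on the fixture plate of the slide; this point is the centre of its top. Leave alone.
- pencil: Yellow pencil, 130 mm long, lying on the bench; origin at its underside. Leave alone.
- test_disc: Dark steel test disc, 60 mm across, 6 mm thick; origin at its underside. Leave alone.
- dish: Flat glass dish, 68 mm across, 14 mm high; origin at its underside. Leave alone.
- loupe: Black eyeglass loupe, 34 mm across, 34 mm high; origin at its underside. Leave alone.
- driver: Small screwdriver, 130 mm long, grey handle; origin at its underside. Leave alone.
- tweezers: Steel tweezers, 120 mm long; origin at its underside. Leave alone.
Not all that is in view belongs to the job. What is shaped like the part that bears yellow but orange is not meant.

How it is judged:
By the outcome, as a careful person would: the job done as asked, in the order asked, and still so for the second after the job is handed in, with the robot touching nothing.
It also fails if it takes over 72 s, if anything falls off the work surface, if the arm or the gripper's body presses on something with over 40 N, if the wrist force passes 120 N, or if a joint passes its speed limit or range.

## Working session

There is one attempt and no reset: what is moved stays moved. The work goes in short steps, Python scripts to look and compute and a tool call to move; the robot and the scene stay as the last step left them, time stands still between calls to the robot, and variables do not carry over. Pictures are saved under pics/ and viewed, and the job is handed in when it is done.

Besides the shell and the picture viewer there is one more tool, called in YAML: its name, and indented under it one key for each argument. send_rows: Moves the arm, as the interface text tells. Its arguments: {"type":"object","properties":{"increments":{"type":"array"},"jaw":{"type":"number"},"squeeze":{"type":"number"}},"required":["increments"]}

```bash
ls; mkdir -p pics
python3 - <<'E'
from rig import *
import cv2,numpy as np,pickle
s=get_state();print({k:np.round(v,4).tolist() for k,v in s.items()})
for n in ["side","top","wrist"]:
    f=grab_frame(n);cv2.imwrite(f"pics/{n}0.png",f["color"]);pickle.dump(f,open(f"{n}0.pkl","wb"))
    print(n,f["camera_matrix"].round(1).tolist(),f.get("extrinsics",f.get("mount")).round(3).tolist(),f.keys())
E
```

```text
pics
{'t': 0.0, 'q': [1.0177, 0.3812, 1.2983, 0.0, 1.4636, -0.2153], 'qvel': [-0.0013, -0.0011, -0.0004, 0.0007, -0.001, -0.0005], 'effort': [-0.0007, -44.8455, -23.1278, -0.0002, 0.0048, 0.0], 'eef_pos': [182.1091, 518.6562, 230.6991], 'orientation': [-0.528, -3.0963, 0.0021], 'ft_force': [-0.7112, 0.0031, 0.9456], 'wrist_torque': [0.0133, -0.0016, 0.0617], 'grip_width': 85.3826}
side [[411.5, 0.0, 319.0], [0.0, 411.5, 198.1], [0.0, 0.0, 1.0]] [[0.753, -0.658, 0.012, -393.724], [0.394, 0.464, 0.793, -272.292], [-0.528, -0.593, 0.608, -852.697], [0.0, 0.0, 0.0, 1.0]] dict_keys(['color', 'z_map', 'camera_matrix', 'extrinsics'])
top [[393.6, 0.0, 322.4], [0.0, 393.6, 195.5], [0.0, 0.0, 1.0]] [[0.024, -0.999, 0.027, -2.543], [0.997, 0.026, 0.077, -557.104], [-0.078, 0.025, 0.997, -1049.146], [0.0, 0.0, 0.0, 1.0]] dict_keys(['color', 'z_map', 'camera_matrix', 'extrinsics'])
wrist [[311.6, 0.0, 318.8], [0.0, 311.6, 205.0], [0.0, 0.0, 1.0]] [[0.001, 0.949, 0.314, 80.095], [1.0, -0.001, -0.0, 0.013], [0.0, 0.314, -0.949, -141.581], [0.0, 0.0, 0.0, 1.0]] dict_keys(['color', 'z_map', 'camera_matrix', 'mount'])
```

View pics/side0.png

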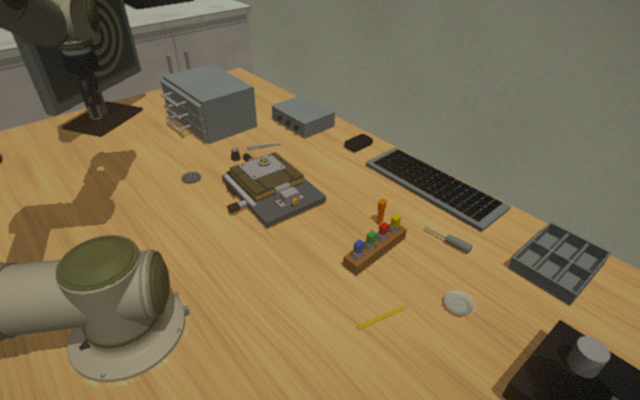

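View pics/top0.png

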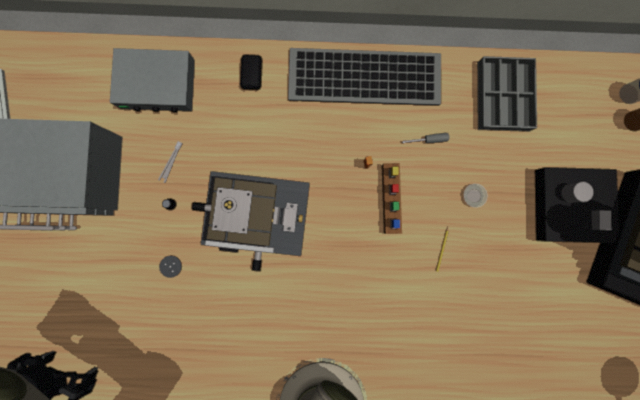

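View pics/wrist0.png

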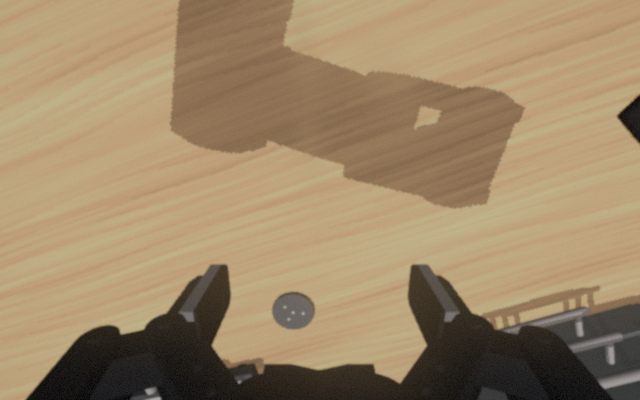

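```bash
cat > h.py <<'E'
import cv2,numpy as np,pickle
from scipy.spatial.transform import Rotation as R
def save(n,tag):
    from rig import get_state,grab_frame
    s=get_state(); f=grab_frame(n); f["s"]=s
    cv2.imwrite(f"pics/{n}{tag}.png",f["color"]); pickle.dump(f,open(f"{n}{tag}.pkl","wb")); return f
def load(n,tag): return pickle.load(open(f"{n}{tag}.pkl","rb"))
def c2w(f):
    if "extrinsics" in f: return np.linalg.inv(f["extrinsics"])
    T=np.eye(4);T[:3,:3]=R.from_rotvec(f["s"]["orientation"]).as_matrix();T[:3,3]=f["s"]["eef_pos"]
    return T@f["mount"]
def ray(f,u,v):
    K=f["camera_matrix"];M=c2w(f)
    d=np.array([(u-K[0,2])/K[0,0],-(v-K[1,2])/K[1,1],-1.0])
    return M[:3,3],M[:3,:3]@d
def onz(f,u,v,z):
    o,d=ray(f,u,v);return o+d*(z-o[2])/d[2]
def depthpt(f,u,v):
    o,d=ray(f,u,v);return o+d*f["z_map"][int(round(v)),int(round(u))]
def proj(f,p):
    q=np.linalg.inv(c2w(f))@np.append(p,1);K=f["camera_matrix"]
    return K[0,0]*q[0]/-q[2]+K[0,2],K[1,1]*-q[1]/-q[2]+K[1,2]
E
python3 - <<'E'
from h import *
f=load("top",0)
for n,u,v,z in [("rk",391,198,34),("Y",394,171,78),("R",394,188,78),("G",394,206,78),("B",394,224,78),("stop",290,216,62),("c1",309,181,30),("c2",301,255,30),("c3",210,172,30),("c4",202,246,30),("ring",229,205,77),("orange",368,161,70)]:
    print(n,onz(f,u,v,z).round(0),depthpt(f,u,v).round(0))
i=f["color"];c=cv2.resize(i[150:280,180:430],None,fx=3,fy=3,interpolation=cv2.INTER_CUBIC);cv2.imwrite("pics/topc.png",c)
E
```

```text
rk [ 554. -173.   34.] [ 554. -174.   32.]
Y [ 621. -172.   78.] [ 622. -172.   76.]
R [ 577. -172.   78.] [ 577. -172.   78.]
G [ 530. -173.   78.] [ 530. -172.   79.]
B [ 484. -173.   78.] [ 484. -173.   78.]
stop [498.  96.  62.] [498.  96.  61.]
c1 [595.  49.  30.] [598.  49.  -4.]
c2 [396.  65.  30.] [394.  66.   1.]
c3 [612. 316.  30.] [616. 325.  -3.]
c4 [414. 328.  30.] [412. 337.  -4.]
ring [522. 251.  77.] [522. 252.  74.]
orange [ 647. -104.   70.] [ 647. -104.   72.]
```

View pics/topc.png

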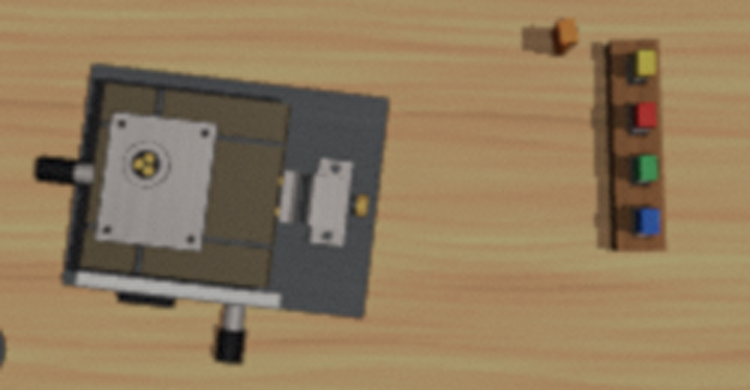

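```bash
cat >> h.py <<'E'
def go(p,yaw=None):
    """delta in tool axes to world TCP p; yaw = world angle(deg) of tool y"""
    from rig import get_state
    s=get_state();Rm=R.from_rotvec(s["orientation"]).as_matrix()
    d=Rm.T@(np.array(p)-s["eef_pos"]);y=np.degrees(np.arctan2(Rm[1,1],Rm[0,1]))
    print("t",round(float(s["t"]),2),"pos",s["eef_pos"].round(1),"yaw",round(y,2),"tilt",Rm[:2,2].round(4),"F",s["ft_force"].round(1),"w",round(float(s["grip_width"]),1))
    print("delta",d.round(1),"turn",None if yaw is None else round(y-yaw,1))
E
python3 - <<'E'
from h import *
go([521,118,130],85.4)
E
```

```text
t 0.15 pos [182.2 518.7 230.9] yaw 70.65 tilt [-0.0006 -0.001 ] F [0.1 0.3 0.3] w 85.4
delta [-452.5 -265.7  101. ] turn -14.8
```

send_rows:
  increments:
    - [[-43,-25,10],-3]
    - [[-86,-50,20],-6]
    - [[-129,-75,30],-9]
    - [[-172,-100,40],-12]
    - [[-215,-126,48],-14.8]

```text
t: 0.65
eef_pos: [341.7, 330.0, 183.4]
orientation: [-0.121, -3.139, 0.0]
ft_force: [0.7, 1.7, -0.7]
grip_width: 85.0
```

Run:
```python
from h import *
go([521,118,130],85.4)
```

```text
t 0.65 pos [341.7 330.  183.4] yaw 85.58 tilt [-0.0004 -0.0002] F [ 0.7  1.7 -0.7] w 85.0
delta [-195.1 -197.6   53.4] turn 0.2
```

send_rows:
  increments:
    - [[-33,-33,9],0]
    - [[-66,-66,18],0]
    - [[-100,-101,27],0]
    - [[-134,-136,36],0]
    - [[-167,-170,46],0]

```text
t: 1.15
eef_pos: [495.0, 147.1, 137.6]
orientation: [0.125, 3.139, 0.0]
ft_force: [-0.1, 0.3, 0.5]
grip_width: 85.7
```

send_rows:
  increments:
    - [[-14,-14,3],0]
    - [[-27,-27,7],0]
    - [[-28,-28,7],0]
    - [[-28,-28,7],0]
    - [[-28,-28,7],0]

```text
t: 1.65
eef_pos: [519.0, 119.8, 131.2]
orientation: [-0.123, -3.139, -0.0]
ft_force: [-0.9, -0.8, 0.0]
grip_width: 85.4
```

Run:
```python
from h import *
go([521,118,130],85.4)
save("wrist",1)
```

```text
t 1.65 pos [519.  119.8 131.2] yaw 85.52 tilt [-0.      0.0002] F [-0.9 -0.8  0. ] w 85.4
delta [-2.2 -1.7  1.2] turn 0.1
```

View pics/wrist1.png

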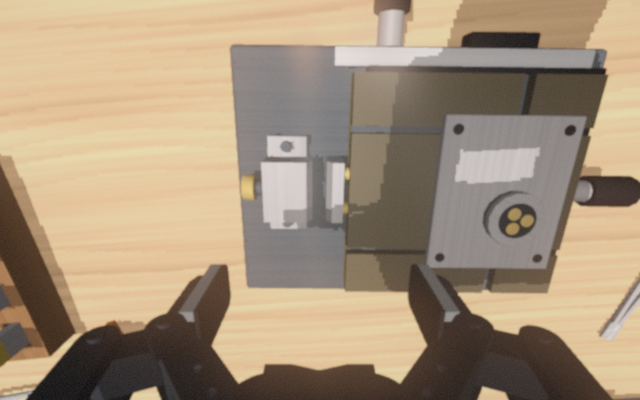

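Run:
```python
from h import *
f=load("wrist",1)
i=f["color"];c=cv2.resize(i[120:245,225:365],None,fx=5,fy=4.6,interpolation=cv2.INTER_CUBIC);cv2.imwrite("pics/w1c.png",c)
g=cv2.cvtColor(i,cv2.COLOR_BGR2GRAY)
for v in (170,180,190,195,200,210): print(v,g[v,255:355].tolist())
```

```text
170 [121, 118, 119, 122, 120, 138, 178, 203, 211, 211, 210, 210, 212, 211, 211, 212, 210, 212, 210, 211, 210, 210, 212, 214, 214, 215, 214, 212, 213, 211, 211, 210, 210, 211, 211, 210, 210, 212, 211, 211, 210, 210, 211, 210, 211, 211, 210, 210, 210, 207, 201, 175, 146, 140, 141, 139, 136, 127, 115, 114, 111, 112, 110, 108, 106, 106, 105, 106, 108, 116, 126, 138, 155, 164, 163, 163, 169, 183, 202, 212, 210, 211, 211, 209, 210, 209, 210, 210, 204, 180, 158, 167, 179, 174, 150, 131, 133, 133, 134, 134]
180 [96, 95, 95, 98, 100, 111, 150, 191, 209, 209, 210, 209, 209, 210, 209, 211, 211, 210, 209, 208, 209, 210, 211, 212, 214, 213, 212, 212, 211, 211, 210, 208, 210, 210, 210, 210, 210, 210, 210, 210, 210, 210, 210, 211, 210, 209, 208, 209, 208, 206, 201, 175, 147, 141, 139, 138, 137, 125, 116, 116, 113, 111, 111, 112, 112, 109, 106, 108, 110, 110, 126, 144, 159, 163, 163, 166, 171, 190, 204, 210, 210, 209, 209, 210, 207, 207, 209, 205, 189, 153, 110, 102, 104, 102, 103, 120, 130, 130, 131, 132]
190 [102, 120, 127, 126, 131, 131, 146, 182, 204, 208, 210, 208, 208, 209, 210, 208, 209, 209,
[... 1208 characters left out ...]
113, 110, 110, 108, 109, 109, 104, 104, 105, 103, 110, 123, 150, 162, 164, 162, 162, 176, 197, 206, 209, 207, 206, 208, 206, 206, 205, 207, 197, 164, 111, 90, 87, 88, 96, 117, 129, 131, 130, 129, 128]
210 [132, 135, 134, 133, 132, 133, 132, 151, 186, 202, 205, 204, 204, 205, 206, 207, 206, 207, 206, 205, 205, 204, 204, 207, 206, 209, 207, 200, 188, 177, 166, 164, 164, 162, 164, 163, 164, 162, 163, 165, 165, 165, 165, 164, 164, 167, 165, 165, 162, 155, 153, 140, 131, 127, 127, 126, 125, 117, 110, 106, 107, 110, 108, 104, 103, 104, 103, 100, 103, 101, 106, 115, 118, 116, 122, 123, 133, 149, 155, 154, 155, 152, 154, 153, 154, 153, 153, 151, 152, 146, 148, 144, 132, 111, 98, 97, 92, 99, 97, 100]
```

View pics/w1c.png

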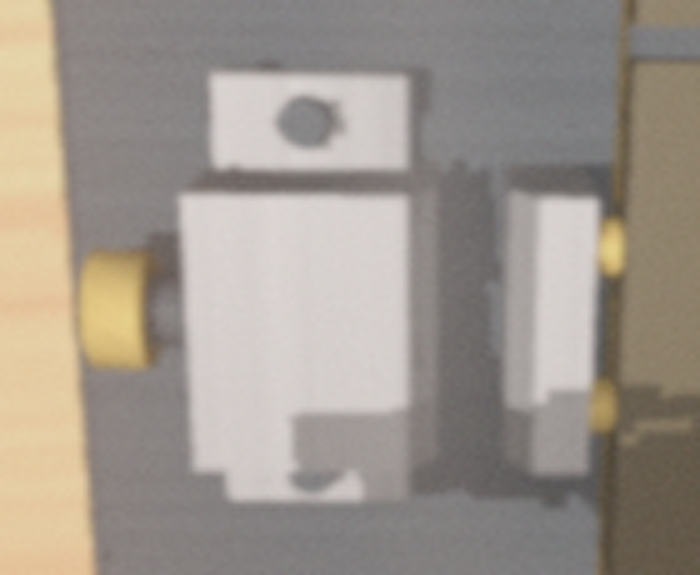

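Run:
```python
from h import *
f=load("wrist",1)
g=cv2.cvtColor(f["color"],cv2.COLOR_BGR2GRAY).astype(float)
def cross(v,a,b,lev):
    r=g[v-1:v+2].mean(0)
    for u in range(a,b):
        if (r[u]-lev)*(r[u+1]-lev)<=0 and r[u]!=r[u+1]: return u+(lev-r[u])/(r[u+1]-r[u])
yd=np.array([np.cos(np.radians(85.4)),np.sin(np.radians(85.4)),0])
for v in range(166,202,5):
    a=cross(v,300,312,175);b=cross(v,308,320,126);c=cross(v,320,330,135);d=cross(v,328,336,187)
    P=[onz(f,a,v,62),onz(f,b,v,55),onz(f,c,v,55),onz(f,d,v,62)]
    print(v,np.round([a,b,c,d],2),"top",round((P[3]-P[0])@yd-8,2),"bot",round((P[2]-P[1])@yd,2),P[1].round(1),P[0].round(1), depthpt(f,295,v)[2].round(1))
# stop outline rows
for u in (270,285,300): print(u,g[150:235,u].astype(int).tolist())
# anvil
print(g[150:235,335].astype(int).tolist())
```

```text
166 [305.99 311.86 325.68 332.2 ] top 9.94 bot 9.78 [481.6 117.7  55. ] [479.9 113.9  62. ] 60.4
171 [306.02 312.09 325.62 332.16] top 9.98 bot 9.62 [485.2 117.5  55. ] [483.4 113.7  62. ] 60.5
176 [305.96 312.   325.42 331.85] top 9.9 bot 9.59 [488.8 117.2  55. ] [486.9 113.3  62. ] 60.5
181 [306.   311.94 325.44 331.88] top 9.98 bot 9.69 [492.5 116.8  55. ] [490.4 113.   62. ] 61.4
186 [306.   311.97 325.19 331.68] top 9.94 bot 9.54 [496.1 116.5  55. ] [494.  112.7  62. ] 60.5
191 [306.12 312.03 325.2  331.66] top 9.93 bot 9.55 [499.9 116.3  55. ] [497.6 112.4  62. ] 60.7
196 [306.08 311.82 325.23 331.5 ] top 9.94 bot 9.78 [503.6 115.8  55. ] [501.3 112.1  62. ] 60.6
201 [306.1  311.76 325.39 331.51] top 10.03 bot 9.99 [507.5 115.4  55. ] [504.9 111.8  62. ] 62.4
270 [211, 212, 212, 211, 209, 195, 165, 126, 109, 109, 109, 133, 181, 207, 212, 212, 213, 212, 213, 212, 212, 214, 211, 210, 212, 211, 212, 212, 210, 210, 211, 210, 210, 210, 209, 211, 210, 209, 208, 209, 208, 207, 208, 209, 208, 207, 208, 209, 208, 208, 206, 207, 207, 208, 206, 206, 206, 206, 206, 207, 207, 207, 206, 204,
[... 683 characters left out ...]
9, 209, 209, 209, 209, 209, 208, 208, 210, 209, 210, 209, 208, 208, 208, 209, 208, 208, 209, 209, 209, 209, 207, 206, 206, 207, 207, 207, 206, 207, 203, 187, 167, 158, 156, 155, 157, 157, 154, 155, 154, 156, 155, 154, 155, 150, 151, 150, 149, 149, 141, 131, 126, 127, 130, 130, 131]
[127, 124, 123, 124, 124, 116, 105, 99, 99, 102, 101, 113, 150, 188, 207, 211, 211, 212, 211, 211, 210, 211, 212, 209, 210, 212, 209, 210, 210, 210, 210, 210, 208, 210, 209, 210, 208, 210, 209, 209, 209, 210, 207, 208, 209, 208, 209, 208, 208, 207, 207, 207, 206, 204, 189, 169, 161, 156, 155, 155, 155, 155, 154, 154, 154, 152, 154, 155, 154, 153, 151, 151, 138, 115, 96, 91, 89, 90, 88, 93, 106, 120, 121, 125, 124]
```

Run:
```python
from h import *
f=load("wrist",1)
P=[onz(f,232,46,30),onz(f,246,289,30)]
d=P[0]-P[1];print(P[0].round(1),P[1].round(1),np.degrees(np.arctan2(-d[1],-d[0])), np.linalg.norm(d))
for u in (270,285,300): 
  print("stop ends",onz(f,u,161.7,62).round(1),onz(f,u,227.5,62).round(1))
print("anvil ends",onz(f,335,162.1,62).round(1),onz(f,335,222.8,62).round(1))
go([548,-172,150],90)
```

```text
[397.2  68.   30. ] [593.6  48.1  30. ] -5.784315316882099 197.38620675374818
stop ends [475.1  89.8  62. ] [523.1  83.7  62. ]
stop ends [475.9 100.   62. ] [524.   94.6  62. ]
stop ends [476.7 110.1  62. ] [524.8 105.5  62. ]
anvil ends [478.8 133.9  62. ] [523.1 131.2  62. ]
t 1.7 pos [519.  119.8 131.3] yaw 85.53 tilt [0.0003 0.0001] F [-0.2 -0.   0.1] w 85.6
delta [ -51.6 -288.7  -18.7] turn -4.5
```

send_rows:
  increments:
    - [[-9,-48,-4],-1]
    - [[-18,-96,-8],-2]
    - [[-27,-144,-11],-3]
    - [[-35,-192,-15],-4]
    - [[-43,-240,-19],-4.5]

```text
t: 2.2
eef_pos: [543.3, -124.8, 150.5]
orientation: [-0.002, 3.141, -0.0]
ft_force: [1.1, 0.3, 0.1]
grip_width: 85.5
```

send_rows:
  increments:
    - [[-4,-25,0],0]
    - [[-8,-48,0],0]
    - [[-8,-48,0],0]
    - [[-8,-48,0],0]
    - [[-8,-48,0],0]

```text
t: 2.7
eef_pos: [551.2, -170.4, 150.1]
orientation: [0.001, -3.141, -0.0]
ft_force: [0.2, -0.4, 0.3]
grip_width: 85.0
```

Run:
```python
from h import *
go([548,-172,150],90)
save("wrist",2)
f=load("wrist",1)
g=cv2.cvtColor(f["color"],cv2.COLOR_BGR2GRAY).astype(float)
# base right edge fit: strongest gradient per row 70..280
from numpy import polyfit
pts=[]
for v in list(range(60,170,5))+list(range(210,285,5)):
    r=cv2.GaussianBlur(g,(1,5),0)[v]; gr=np.abs(np.diff(r[224:258])); k=int(gr.argmax())
    w=gr[max(k-2,0):k+3]; u=224+max(k-2,0)+(np.arange(len(w))*w).sum()/w.sum()+.5
    pts.append(onz(f,u,v,30))
pts=np.array(pts);p=np.polyfit(pts[:,0],pts[:,1],1);res=pts[:,1]-np.polyval(p,pts[:,0]);m=abs(res)<1.5
p=np.polyfit(pts[m,0],pts[m,1],1);print("yaw",np.degrees(np.arctan(p[0])),m.sum(),len(m))
```

```text
t 2.7 pos [ 551.2 -170.4  150.1] yaw 90.03 tilt [-0.0002  0.0003] F [ 0.2 -0.4  0.3] w 85.0
delta [ 3.2 -1.6  0.1] turn 0.0
yaw -5.075320799944089 17 37
```

View pics/wrist2.png

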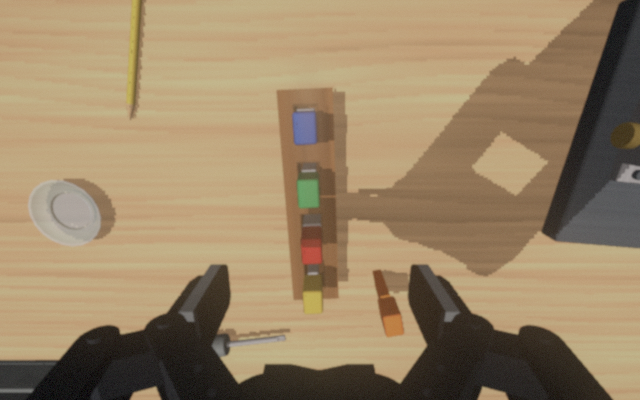

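```bash
cat >> h.py <<'E'
H={"yellow":(22,34),"green":(40,85),"blue":(100,130),"red":(0,8)}
def mask(f,c,smin=110,vmin=60):
    h=cv2.cvtColor(f["color"],cv2.COLOR_BGR2HSV);lo,hi=H[c]
    m=((h[...,0]>=lo)&(h[...,0]<=hi)&(h[...,1]>smin)&(h[...,2]>vmin)).astype(np.uint8)
    return m
E
python3 - <<'E'
from h import *
f=load("wrist",2)
hsv=cv2.cvtColor(f["color"],cv2.COLOR_BGR2HSV)
for c,(u,v) in dict(green=(308,195),blue=(305,128),red=(312,252),yellow=(313,300)).items():
    print(c,hsv[v,u],f["z_map"][v,u],depthpt(f,u,v).round(1))
    m=mask(f,c); n,l,st,ce=cv2.connectedComponentsWithStats(m)
    k=l[v,u]; print(st[k],ce[k].round(1), onz(f,*ce[k],78).round(1), (l[170:215,300:322]==k).sum())
print("rack edges",[onz(f,u,v,34).round(1) for u,v in [(278,91),(332,88),(294,299),(338,297)]])
c=cv2.resize(f["color"][80:310,260:360],None,fx=5,fy=2.5,interpolation=cv2.INTER_CUBIC);cv2.imwrite("pics/w2c.png",c)
E
```

```text
green [ 56  89 157] 224.1691 [ 534.7 -178.3   76.6]
[     0      0    640    400 256000] [319.5 199.5] [ 537.6 -170.1   78. ] 990
blue [119  70 161] 208.43575 [ 487.7 -179.9   77.6]
[     0      0    640    400 256000] [319.5 199.5] [ 537.6 -170.1   78. ] 990
red [  4 166 186] 238.22125 [ 580.  -175.7   76.8]
[301 238  21  27 520] [311.1 251.1] [ 578.6 -176.4   78. ] 0
yellow [ 25 137 192] 250.58374 [ 622.4 -175.1   77.8]
[303 289  19  25 421] [312.3 301.7] [ 623.8 -175.7   78. ] 0
rack edges [array([ 463.1, -202.4,   34. ]), array([ 460.8, -160.4,   34. ]), array([ 652.2, -194.4,   34. ]), array([ 649.9, -151.9,   34. ])]
```

View pics/w2c.png

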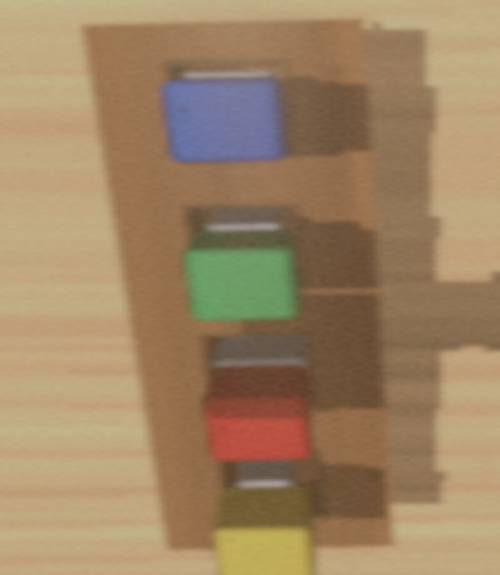

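Run:
```python
from h import *
go([534.5,-178.5,112],92.5)
```

```text
t 2.75 pos [ 551.3 -170.4  150.1] yaw 90.04 tilt [-0.0001  0.0002] F [-0.1  0.   0.1] w 85.5
delta [16.8 -8.1 38.1] turn -2.5
```

send_rows:
  increments:
    - [[8,-4,19],-1.3]
    - [[16.8,-8,38],-2.5]
    - [[16.8,-8,38],-2.5]
    - [[16.8,-8,38],-2.5]
    - [[16.8,-8,38],-2.5]

```text
t: 3.25
eef_pos: [535.4, -179.6, 113.1]
orientation: [-0.067, 3.139, -0.002]
ft_force: [0.1, 0.2, 0.4]
grip_width: 85.8
```

Run:
```python
from h import *
f=save("wrist",3)
go([534.5,-178.5,49],92.5)
c=cv2.resize(f["color"][100:400,200:440],None,fx=3,fy=2,interpolation=cv2.INTER_CUBIC);cv2.imwrite("pics/w3c.png",c)
```

```text
t 3.3 pos [ 535.4 -179.7  113. ] yaw 92.46 tilt [ 0.0018 -0.0009] F [ 0.6 -0.1  0.4] w 85.2
delta [ 0.9  1.3 64. ] turn -0.0
```

View pics/w3c.png

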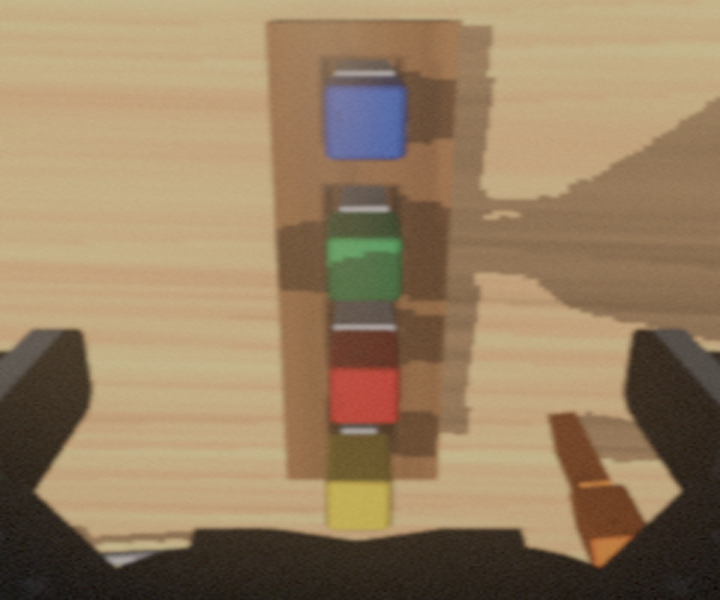

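Run:
```python
from h import *
f=load("wrist",3)
for v in (220,235,250): print(onz(f,321.3,v,78).round(1),depthpt(f,321,v).round(1))
c=onz(f,321.3,235,78); 
go([c[0],c[1],49],92.5)
```

```text
[ 523.3 -178.8   78. ] [ 523.9 -179.    76.5]
[ 533.2 -178.4   78. ] [ 533.7 -178.5   76.9]
[ 543.4 -177.9   78. ] [ 544.2 -178.1   76.4]
t 3.3 pos [ 535.4 -179.7  113. ] yaw 92.46 tilt [ 0.0018 -0.0009] F [ 0.6 -0.1  0.4] w 85.2
delta [ 2.2  1.4 64. ] turn -0.0
```

send_rows:
  increments:
    - [[1,0.7,30],0]
    - [[2,1.4,55],0]
    - [[2.2,1.4,64],0]
    - [[2.2,1.4,64],0]
    - [[2.2,1.4,64],0]
  jaw: 0
  squeeze: 40

```text
t: 3.8
eef_pos: [533.1, -178.8, 49.1]
orientation: [-0.067, 3.139, -0.002]
ft_force: [-0.7, -0.3, 0.8]
grip_width: 42.9
```

Run:
```python
from h import *
f=save("wrist",4)
go([533.3,-178.4,49],92.5)
```

```text
t 3.85 pos [ 533.1 -178.9   49.3] yaw 92.45 tilt [ 0.0021 -0.0013] F [ 0.2 -0.1  0.9] w 43.1
delta [-0.2  0.5  0.3] turn -0.1
```

View pics/wrist4.png

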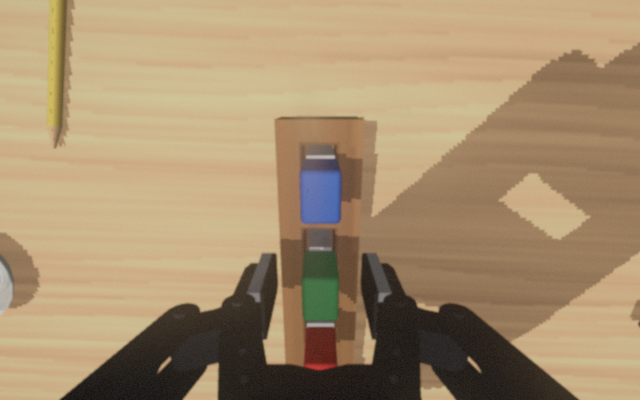

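send_rows:
  increments:
    - [[0,0,0],0]
    - [[0,0,0],0]
    - [[0,0,0],0]
    - [[0,0,0],0]
    - [[0,0,0],0]
  jaw: 1
  squeeze: 60

```text
t: 4.35
eef_pos: [532.8, -178.8, 48.9]
orientation: [-0.067, 3.139, -0.002]
ft_force: [-0.8, 0.3, 5.9]
grip_width: 15.3
```

send_rows:
  increments:
    - [[0,0,-3],0]
    - [[0,0,-10],0]
    - [[0,0,-30],0]
    - [[0,0,-60],0]
    - [[0,0,-80],0]

```text
t: 4.85
eef_pos: [532.6, -178.7, 130.0]
orientation: [-0.067, 3.14, -0.001]
ft_force: [-0.0, -0.5, -1.3]
grip_width: 15.0
```

Run:
```python
from h import *
f=save("wrist",5)
go([500,120,125],85.2)
```

```text
t 4.9 pos [ 533.6 -179.2  132.8] yaw 92.45 tilt [ 0.0056 -0.0033] F [-0.2 -0.6  2.7] w 15.0
delta [ 20.8 300.4   6.7] turn 7.3
```

View pics/wrist5.png

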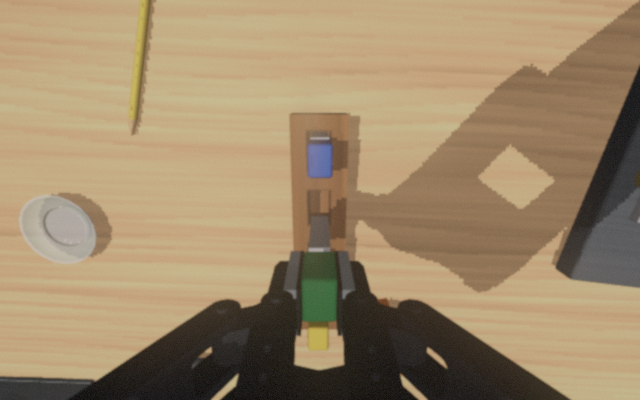

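Run:
```python
from h import *
go([500,122.5,132],85.1)
```

```text
t 4.9 pos [ 533.6 -179.2  132.8] yaw 92.45 tilt [ 0.0056 -0.0033] F [-0.2 -0.6  2.7] w 15.0
delta [ 20.7 302.9  -0.4] turn 7.4
```

send_rows:
  increments:
    - [[2,30,0],1]
    - [[5,75,0],2]
    - [[8,120,0],4]
    - [[12,165,0],6]
    - [[15,210,0],7.4]

```text
t: 5.4
eef_pos: [507.6, 32.3, 127.8]
orientation: [-0.138, -3.138, -0.0]
ft_force: [1.0, 0.9, -1.5]
grip_width: 15.0
```

Run:
```python
from h import *
go([500,122.5,125],85.1)
```

```text
t 5.4 pos [507.6  32.3 127.8] yaw 84.95 tilt [-0.0004  0.0001] F [ 1.   0.9 -1.5] w 15.0
delta [15.5 89.2  2.8] turn -0.1
```

send_rows:
  increments:
    - [[5,30,0],0]
    - [[10,60,0],0]
    - [[15,82,1],0]
    - [[15.5,89.5,2],0]
    - [[15.5,89.5,2],0]

```text
t: 5.9
eef_pos: [500.5, 121.6, 125.7]
orientation: [-0.134, -3.138, 0.0]
ft_force: [-0.0, -0.6, -1.1]
grip_width: 15.2
```

Run:
```python
from h import *
f=save("wrist",6)
go([500,122.5,120],85.1)
c=cv2.resize(f["color"][170:340,220:420],None,fx=4,fy=3.5,interpolation=cv2.INTER_CUBIC);cv2.imwrite("pics/w6c.png",c)
```

```text
t 5.95 pos [500.7 120.8 125.7] yaw 85.07 tilt [-0.0003 -0.0003] F [-0.5  0.1 -0.1] w 14.9
delta [0.9 1.6 5.7] turn -0.0
```

View pics/w6c.png

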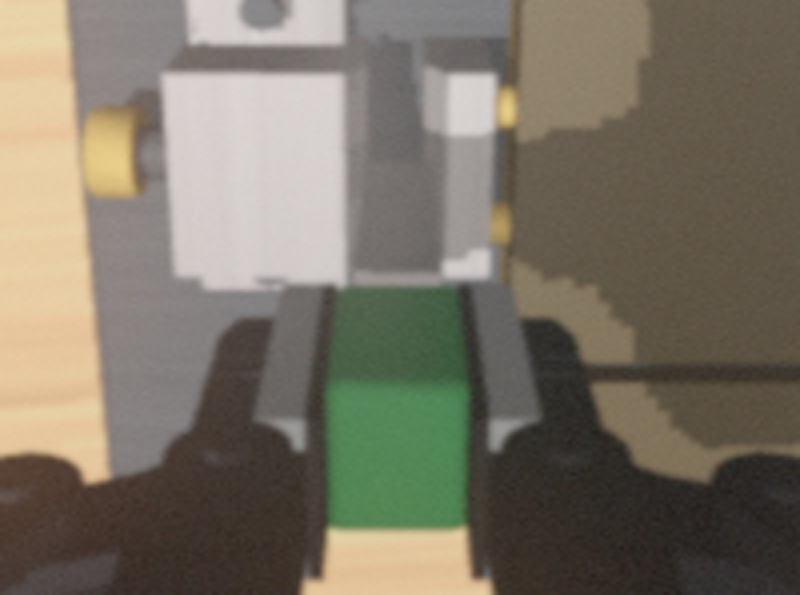

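Run:
```python
from h import *
f=load("wrist",6)
g=cv2.cvtColor(f["color"],cv2.COLOR_BGR2GRAY)
for v in range(190,252,4): print(v,g[v,300:345].tolist())
c=cv2.resize(g[180:255,295:350],None,fx=12,fy=8,interpolation=cv2.INTER_CUBIC)
c=np.clip((c.astype(float)-70)*2,0,255);cv2.imwrite("pics/w6d.png",c)
K=f["camera_matrix"]
# predicted foot bottom corners in tool frame -> proj
s=f["s"];Rm=R.from_rotvec(s["orientation"]).as_matrix()
for z in (45,17):
  for y in (-5.5,5.5): print(z,y,np.round(proj(f,s["eef_pos"]+Rm@np.array([12,y,z])),1))
```

```text
190 [143, 144, 146, 146, 145, 139, 131, 128, 129, 133, 137, 128, 117, 110, 110, 109, 109, 109, 107, 107, 105, 104, 109, 120, 131, 139, 155, 160, 159, 149, 137, 129, 132, 136, 139, 139, 139, 135, 138, 136, 136, 136, 133, 122, 102]
194 [212, 213, 212, 211, 206, 188, 160, 137, 133, 135, 140, 129, 120, 112, 110, 109, 111, 110, 108, 103, 104, 105, 104, 107, 121, 134, 155, 166, 167, 167, 167, 176, 197, 211, 213, 211, 212, 211, 211, 208, 209, 210, 206, 183, 144]
198 [212, 213, 212, 211, 206, 189, 160, 142, 141, 139, 137, 129, 118, 113, 111, 111, 109, 110, 107, 105, 108, 106, 105, 109, 123, 139, 158, 163, 166, 166, 168, 181, 200, 211, 212, 212, 212, 211, 210, 208, 209, 210, 205, 186, 167]
202 [212, 212, 211, 211, 204, 187, 160, 142, 139, 137, 139, 128, 118, 113, 113, 111, 111, 107, 107, 107, 106, 107, 105, 106, 110, 129, 155, 164, 168, 166, 169, 181, 200, 210, 212, 210, 211, 211, 210, 208, 209, 209, 206, 189, 176]
206 [210, 211, 211, 209, 205, 188, 158, 140, 139, 138, 139, 130, 118, 112, 114, 111, 108, 111, 108, 109, 108, 105, 102, 103, 103, 116, 139, 155, 163, 162, 166, 178, 199, 209, 211, 
[... 2077 characters left out ...]
, 197, 198, 199, 193, 167, 132, 121]
246 [207, 204, 206, 205, 204, 195, 169, 139, 127, 120, 117, 119, 118, 114, 111, 113, 112, 110, 112, 111, 111, 108, 106, 107, 107, 107, 106, 107, 106, 118, 157, 192, 205, 205, 205, 205, 205, 204, 202, 201, 204, 195, 167, 130, 118]
250 [178, 176, 172, 176, 185, 187, 164, 137, 140, 145, 150, 149, 148, 148, 148, 150, 147, 147, 147, 150, 149, 148, 147, 150, 147, 147, 147, 146, 149, 141, 135, 133, 133, 131, 127, 124, 119, 123, 126, 123, 126, 121, 116, 117, 111]
45 -5.5 [310.4 214.5]
45 5.5 [327.6 214.5]
17 -5.5 [309.  231.9]
17 5.5 [329.  231.9][ WARN:0@0.706] global loadsave.cpp:1063 imwrite_ Unsupported depth image for selected encoder is fallbacked to CV_8U.
```

View pics/w6d.png

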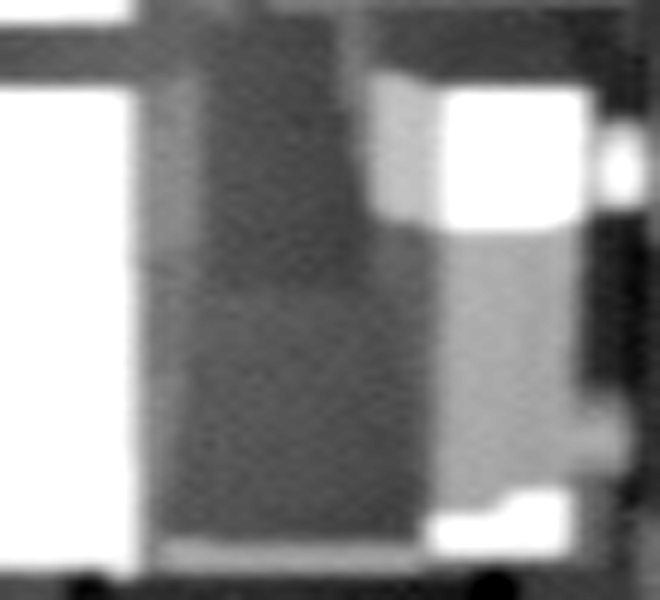

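Run:
```python
from h import *
f=load("wrist",6)
s=f["s"];Rm=R.from_rotvec(s["orientation"]).as_matrix()
def tl(u,v,z): return (Rm.T@(onz(f,u,v,z)-s["eef_pos"])).round(2)
for v,a,b in [(194,305.5,331.4),(198,305.5,331.3),(202,305.4,331.3),(210,305.5,331.4),(222,305.6,331.5),(234,305.6,331.5),(246,305.8,None)]:
    print(v,tl(a,v,62), tl(b,v,62) if b else '')
print("ends",tl(300,192,62),tl(300,251,62), tl(335,192,62),tl(335,248.8,62))
```

```text
194 [20.15 -9.25 63.66] [20.17  8.51 63.66]
198 [17.28 -9.29 63.66] [17.3   8.48 63.66]
202 [14.39 -9.4  63.66] [14.41  8.52 63.66]
210 [ 8.53 -9.4  63.66] [ 8.55  8.67 63.66]
222 [-0.45 -9.44 63.66] [-0.43  8.86 63.65]
234 [-9.66 -9.56 63.65] [-9.64  8.98 63.65]
246 [-19.12  -9.53  63.65] 
ends [ 21.57 -13.    63.67] [-23.14 -13.81  63.65] [21.59 10.96 63.66] [-21.34  11.69  63.64]
```

send_rows:
  increments:
    - [[0,0.7,5],0]
    - [[0,0.7,11],0]
    - [[0,0.7,15],0]
    - [[0,0.7,18],0]
    - [[0,0.7,20],0]

```text
t: 6.45
eef_pos: [500.7, 121.6, 105.5]
orientation: [-0.136, -3.138, 0.0]
ft_force: [-0.3, 0.1, -1.0]
grip_width: 15.1
```

send_rows:
  increments:
    - [[0,0,1],0]
    - [[0,0,2],0]
    - [[0,0,3],0]
    - [[0,0,4],0]
    - [[0,0,5],0]

```text
t: 6.95
eef_pos: [500.8, 121.7, 101.0]
orientation: [0.135, 3.138, -0.001]
ft_force: [-0.5, -2.0, 0.6]
grip_width: 15.2
```

Run:
```python
from h import *
f=save("wrist",7)
go([500,122.5,75],85.1)
```

```text
t 7.0 pos [500.8 121.6 100.9] yaw 85.05 tilt [ 0.0002 -0.0006] F [-0.4 -2.   0.6] w 15.3
delta [ 0.9  0.8 25.9] turn -0.0
```

send_rows:
  increments:
    - [[0,0,1],0]
    - [[0,0,2],0]
    - [[0,0,3],0]
    - [[0,0,4],0]
    - [[0,0,5],0]

```text
t: 7.5
eef_pos: [500.6, 121.7, 95.7]
orientation: [-0.136, -3.138, 0.0]
ft_force: [-0.9, -3.4, -0.1]
grip_width: 15.5
```

Run:
```python
from h import *
go([500,122.5,75],85.1)
```

```text
t 7.5 pos [500.6 121.7  95.7] yaw 85.04 tilt [-0.0004 -0.0003] F [-0.9 -3.4 -0.1] w 15.5
delta [ 0.7  0.8 20.7] turn -0.1
```

send_rows:
  increments:
    - [[0,0,2],0]
    - [[0,0,4],0]
    - [[0,0,6],0]
    - [[0,0,8],0]
    - [[0,0,10],0]

```text
t: 8.0
eef_pos: [500.7, 121.8, 85.7]
orientation: [-0.136, -3.139, 0.0]
ft_force: [0.2, -3.8, 0.2]
grip_width: 15.3
```

send_rows:
  increments:
    - [[0,0,1.5],0]
    - [[0,0,3],0]
    - [[0,0,4.5],0]
    - [[0,0,6],0]
    - [[0,0,7],0]

```text
t: 8.5
eef_pos: [500.7, 121.8, 78.8]
orientation: [-0.136, -3.139, 0.0]
ft_force: [-0.1, -4.9, 0.4]
grip_width: 14.8
```

Run:
```python
from h import *
go([500,122.5,75],85.1)
```

```text
t 8.5 pos [500.7 121.8  78.8] yaw 85.05 tilt [-0. -0.] F [-0.1 -4.9  0.4] w 14.8
delta [0.8 0.6 3.8] turn -0.1
```

send_rows:
  increments:
    - [[0,0,0.7],0]
    - [[0,0,1.4],0]
    - [[0,0,2.1],0]
    - [[0,0,2.8],0]
    - [[0,0,3],0]

```text
t: 9.0
eef_pos: [500.7, 121.9, 75.9]
orientation: [0.136, 3.139, 0.0]
ft_force: [-0.1, -4.6, -0.3]
grip_width: 15.0
```

send_rows:
  increments:
    - [[0,0,0.2],0]
    - [[0,0,0.4],0]
    - [[0,0,0.6],0]
    - [[0,0,0.8],0]
    - [[0,0,0.8],0]

```text
t: 9.5
eef_pos: [500.7, 121.8, 75.1]
orientation: [-0.136, -3.139, -0.0]
ft_force: [-0.6, -4.2, -0.7]
grip_width: 14.8
```

send_rows:
  increments:
    - [[0,0,0.2],0]
    - [[0,0,0.4],0]
    - [[0,0,0.6],0]
    - [[0,0,0.8],0]
    - [[0,0,0.8],0]

```text
t: 10.0
eef_pos: [500.8, 121.9, 74.9]
orientation: [0.136, 3.138, -0.0]
ft_force: [-2.4, -4.8, 6.9]
grip_width: 15.1
```

send_rows:
  increments:
    - [[0,0,0.2],0]
    - [[0,0,0.4],0]
    - [[0,0,0.6],0]
    - [[0,0,0.8],0]
    - [[0,0,0.8],0]

```text
t: 10.5
eef_pos: [500.9, 121.9, 74.9]
orientation: [0.135, 3.137, -0.0]
ft_force: [-4.2, -4.5, 15.1]
grip_width: 14.9
```

send_rows:
  increments:
    - [[0,-0.1,0],0]
    - [[0,-0.2,0],0]
    - [[0,-0.3,0],0]
    - [[0,-0.4,0],0]
    - [[0,-0.4,0],0]

```text
t: 11.0
eef_pos: [500.9, 121.8, 74.8]
orientation: [0.136, 3.137, 0.001]
ft_force: [-5.2, -2.7, 14.4]
grip_width: 14.9
```

send_rows:
  increments:
    - [[0,-0.1,0],0]
    - [[0,-0.2,0],0]
    - [[0,-0.3,0],0]
    - [[0,-0.3,0],0]
    - [[0,-0.3,0],0]

```text
t: 11.5
eef_pos: [500.9, 121.7, 74.8]
orientation: [0.136, 3.137, 0.002]
ft_force: [-3.3, -2.2, 14.3]
grip_width: 15.1
```

Run:
```python
from h import *
f=save("wrist",8)
go([500,122.5,75],85.1)
c=cv2.resize(f["color"][150:390,200:440],None,fx=3,fy=2.4,interpolation=cv2.INTER_CUBIC);cv2.imwrite("pics/w8c.png",c)
```

```text
t 11.55 pos [500.9 121.7  74.8] yaw 85.05 tilt [0.0015 0.001 ] F [-4.1 -0.8 14.7] w 14.9
delta [ 0.9  0.7 -0.2] turn -0.1
```

View pics/w8c.png

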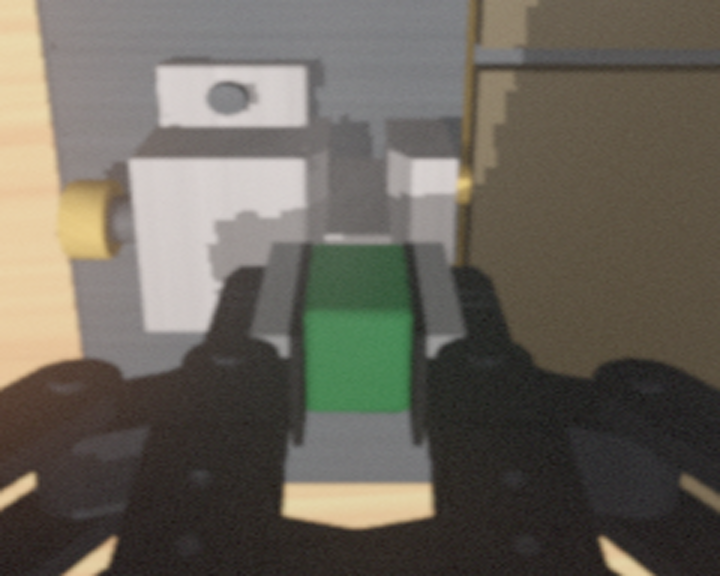

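send_rows:
  increments:
    - [[0,0,0],0]
    - [[0,0,0],0]
    - [[0,0,0],0]
    - [[0,0,0],0]
    - [[0,0,0],0]
  jaw: 0.1

```text
t: 12.05
eef_pos: [500.6, 121.2, 73.4]
orientation: [-0.136, -3.138, -0.0]
ft_force: [0.4, -0.1, -1.0]
grip_width: 38.4
```

send_rows:
  increments:
    - [[0,0,-10],0]
    - [[0,0,-30],0]
    - [[0,0,-60],0]
    - [[0,0,-90],0]
    - [[-15,0,-110],0]

```text
t: 12.55
eef_pos: [515.1, 120.2, 186.6]
orientation: [0.135, 3.137, 0.0]
ft_force: [0.3, -0.0, -0.1]
grip_width: 38.5
```

send_rows:
  increments:
    - [[-12,0,0],0]
    - [[-12,0,0],0]
    - [[-12,0,0],0]
    - [[-12,0,0],0]
    - [[-12,0,0],0]

```text
t: 13.05
eef_pos: [527.0, 118.9, 183.3]
orientation: [-0.136, -3.138, -0.0]
ft_force: [-1.3, 0.2, -0.9]
grip_width: 38.5
```

Run:
```python
from h import *
go([525,122.5,160],85.1)
f=save("wrist",9)
save("top",9);g=save("side",9)
c=cv2.resize(f["color"][130:330,220:420],None,fx=3.8,fy=2.8,interpolation=cv2.INTER_CUBIC);cv2.imwrite("pics/w9c.png",c)
c=cv2.resize(g["color"][130:240,200:350],None,fx=5,fy=5,interpolation=cv2.INTER_CUBIC);cv2.imwrite("pics/s9c.png",c)
```

```text
t 13.05 pos [527.  118.9 183.3] yaw 85.05 tilt [-0.0009  0.0001] F [-1.3  0.2 -0.9] w 38.5
delta [ 2.3  3.4 23.3] turn -0.0
```

View pics/w9c.png

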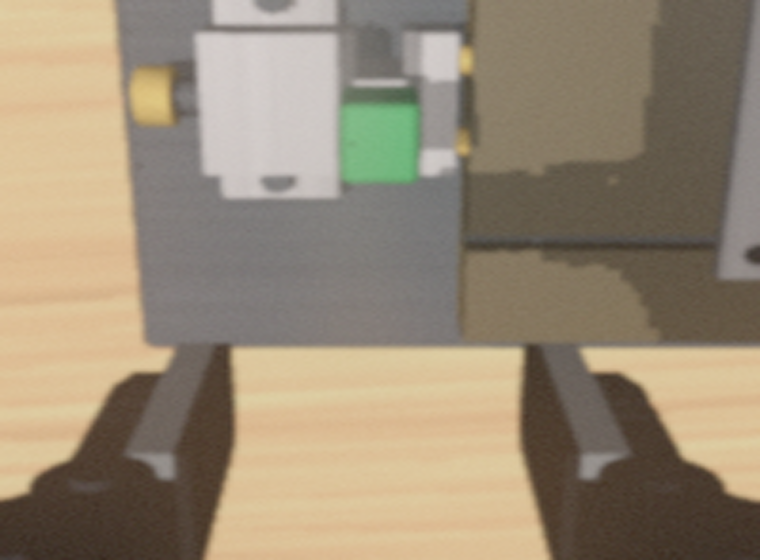

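View pics/s9c.png

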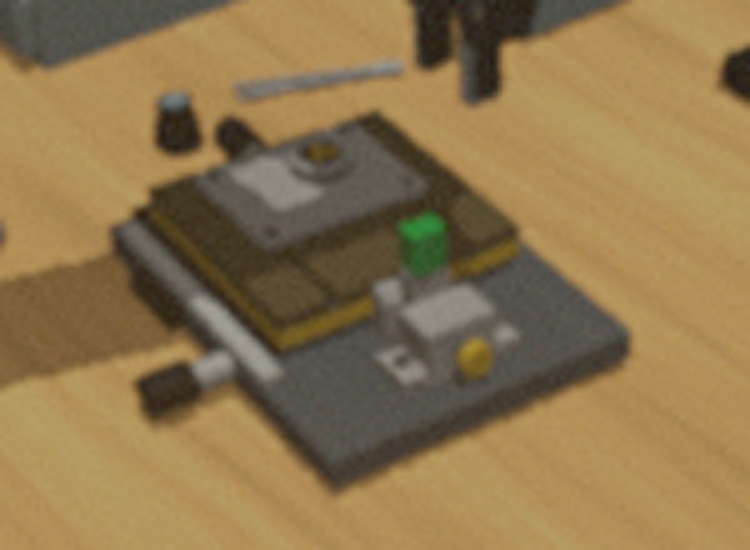

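Run:
```python
from h import *
f=load("wrist",9);s=f["s"]
g=cv2.cvtColor(f["color"],cv2.COLOR_BGR2GRAY).astype(int)
m=mask(f,"green",60,40);n,l,st,ce=cv2.connectedComponentsWithStats(m);k=1+st[1:,4].argmax();print(st[k])
# top face bright part
h=cv2.cvtColor(f["color"],cv2.COLOR_BGR2HSV)
t=((l==k)&(h[...,2]>120)).astype(np.uint8);n,l2,s2,c2=cv2.connectedComponentsWithStats(t);k2=1+s2[1:,4].argmax();print(s2[k2],c2[k2])
cg=onz(f,*c2[k2],104);print("grip top centre",cg.round(1),"depth z",depthpt(f,*c2[k2])[2].round(1))
r=cv2.minAreaRect(cv2.findContours((l2==k2).astype(np.uint8),0,2)[0][0]);print(r)
for v in (144,148,152,156): print(v,g[v,300:345].tolist())
print(g[135:205,300].tolist()); print(g[135:205,335].tolist())
```

```text
[310 165  20  30 567]
[310 166  20  29 562] [319.53558719 180.34697509]
grip top centre [501.1 121.5 104. ] depth z 102.3
((319.5, 180.0), (28.0, 19.0), 90.0)
144 [201, 201, 202, 202, 203, 201, 200, 194, 174, 147, 132, 132, 130, 123, 115, 111, 109, 110, 107, 105, 105, 102, 106, 118, 123, 128, 146, 154, 158, 157, 166, 189, 203, 205, 205, 203, 204, 204, 203, 197, 175, 131, 95, 88, 109]
148 [201, 203, 204, 203, 202, 203, 201, 196, 175, 148, 136, 134, 133, 123, 115, 109, 110, 109, 108, 104, 105, 103, 106, 116, 122, 126, 146, 157, 157, 158, 169, 190, 204, 207, 204, 205, 204, 203, 202, 200, 186, 176, 169, 156, 137]
152 [204, 203, 202, 201, 202, 203, 201, 195, 175, 148, 136, 134, 132, 126, 120, 115, 115, 112, 112, 113, 110, 108, 109, 107, 109, 118, 140, 156, 159, 160, 172, 194, 204, 206, 204, 203, 203, 203, 203, 199, 188, 186, 189, 177, 148]
156 [203, 203, 201, 202, 202, 201, 202, 195, 180, 155, 138, 135, 131, 127, 118, 118, 116, 115, 117, 113, 111, 108, 110, 109, 111, 113, 129, 140, 143, 143, 157, 177, 195, 203, 204, 203, 203, 202, 201, 195, 170, 135, 127, 123, 122]
[198, 197, 192, 172, 136, 125, 149, 182, 199, 201, 203, 203, 203, 201, 202, 204, 203, 204, 203, 201, 204, 203, 202, 203, 203, 202, 202, 202, 201, 202, 203, 201, 201, 203, 200, 202, 201, 201, 203, 201, 203, 201, 201, 201, 201, 199, 201, 201, 202, 199, 201, 201, 200, 200, 199, 199, 199, 197, 198, 196, 195, 195, 195, 195, 192, 174, 138, 125, 125, 127]
[119, 119, 114, 104, 100, 109, 142, 182, 201, 203, 206, 206, 205, 205, 204, 205, 205, 203, 203, 204, 204, 203, 201, 185, 166, 154, 151, 150, 150, 151, 152, 150, 151, 150, 153, 151, 149, 151, 152, 152, 151, 151, 150, 150, 149, 150, 150, 158, 178, 197, 201, 200, 200, 199, 196, 188, 175, 155, 130, 119, 117, 119, 115, 116, 117, 117, 121, 119, 118, 120]
```

Run:
```python
from h import *
f=load("wrist",9)
a=onz(f,308.1,150,62);b=onz(f,330.85,150,62);print("width",np.linalg.norm(b-a)-8)
print("anvil ends",onz(f,335,140.8,62).round(1),onz(f,335,191.8,62).round(1))
print("stop ends",onz(f,304,141,62).round(1),onz(f,304,200.7,62).round(1))
```

```text
width 11.107073924134731
anvil ends [478.8 136.4  62. ] [522.8 133.4  62. ]
stop ends [476.8 110.7  62. ] [528.6 105.5  62. ]
```

Run:
```python
from h import *
f=load("top",9)
c=cv2.resize(f["color"][130:280,150:430],None,fx=2.8,fy=2.8,interpolation=cv2.INTER_CUBIC);cv2.imwrite("pics/t9c.png",c)
```

```text
(no output)
```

View pics/t9c.png

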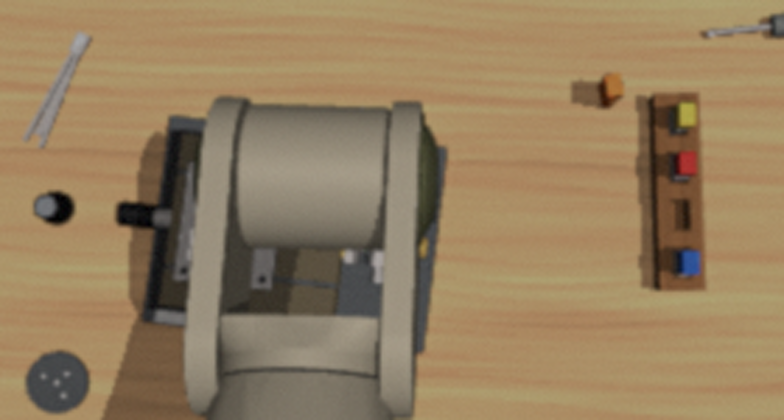

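Run:
```python
from rig import *
print(hand_in())
```

```text
the job is handed in; nothing more can be done
None
```

The green gauge (11 mm) is the one that fits. It is home in the gap and gripped by the anvil, and I handed the job in at about 13 s.

- **Choosing it:** I measured the free gap with the wrist camera at about 9.9–10.0 mm, so I tried green first. By that figure, yellow (9 mm) would be loose. Blue (13 mm) would need about 3.1 mm of travel, more than the anvil's 2.8 mm. I did not try any other gauge; yellow, red and blue were never touched and still stand upright in the rack.
- **Fitting it:** The anvil pushed back with about 4–5 N on the way in. I pressed the gauge down by its grip until it met the ledge with about 15 N, at the expected height, and then let go.
- **Checks after release:**
  - The faces were 11.1 mm apart, so the anvil had moved back about 1.1 mm.
  - The gauge sat within 0.5 mm of the middle of the faces and looked upright.
  - The depth reading at the top of the grip was 102.3 mm, against 104 mm expected. Readings on the other gauges' tops also came out low, by about 0.2 to 1.6 mm.
  - The sample ring looked undisturbed in the side view.
- **Disagreement:** the overhead and wrist cameras disagreed on the rack's position by about 4 mm. I went by the wrist camera, and the grasp was centred.

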